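Wind the tile mould shut

TASK

Take the loose crank, set it fully home on the upright square shaft of the green mould vice, and wind it clockwise (seen from above) by its red grip until the moving mould half closes fully against the fixed half and the drive comes up against its stop. Go on to the stop you can feel but do not force the crank, on the way or at the stop, never let it come off the square before the mould is shut, and leave it standing fully home on the shaft, released. Leave the other things on the bench where they are.

Things in the scene. Friction and masses are not known exactly. Their poses are not given: they have to be found in the camera images.
- crank: the loose steel crank, about 0.5 kg (0.4 to 0.6), lying flat on the bench the way it sits on the shaft; origin on the hub axis at the underside, z up. Its flat arm, 18 mm wide and 14 mm thick, level with the underside, runs along +x to 77 mm from the hub axis
- crank_hub (a point): centre of the crank's dark hub, half-way up: a block 36 x 36 mm, 40 mm tall, with a square through-hole 17.2 mm wide along z (mouth chamfered 0.5 mm at the underside). Axes as the crank's: the arm runs along +x, the hole's sides are parallel to x and y, so it fits the shaft in any of four quarter turns; press it down with under 25 N until the square enters
- grip_mid (a point): centre of the crank's red upright grip: a cylinder 22 mm in diameter, 55 mm tall, standing on the arm, its axis 65 mm from the hub axis along the arm, its centre 22 mm above the hub's centre. It revolves freely on the crank, so it can be held fast while the crank goes round; under about 25 N on it, in any direction, is safe
- vice: mould vice bolted to the bench, origin on the bench under the shaft: green bevel box 110 x 110 mm, 60 mm tall, centred on the shaft, and a bed 170 mm wide, 28 mm high, that runs along +y to 325 mm; the mould halves on it reach 60 mm above the bench
- shaft_end (a point): centre of the top of the vice's upright square shaft; z up, x and y parallel to its sides. 16 mm square, top edges chamfered 0.7 mm, standing 30 mm above a round collar (36 mm diameter, 8 mm above the box). Crank fully home: hub underside on the collar, hub centre 10 mm below this point. Even drag of about 0.3 Nm, stays where left; solid stop when the mould is just shut, 2.7 to 3.6 clockwise turns on
- moving_face (a point): top middle of the parting plane of the moving mould half, a steel C-shaped frame 150 mm wide; y points towards the fixed half. It advances 4 mm along y per clockwise turn of the shaft and cannot be pushed by hand
- fixed_face (a point): the matching point of the fixed mould half, part of the vice; y points along the travel, away from the shaft. When the mould is shut, moving_face coincides with it
- tin: bystander: yellow tin, 72 mm diameter, 75 mm tall, origin at the centre of its underside
- pot: bystander: amber glass jar with white cap, 60 mm diameter, 70 mm tall, origin at the centre of its underside
- brush: bystander: brush lying on the bench along its x, origin on its underside
- tiles: bystander: stack of three cement tiles 100 x 100 mm, 42 mm tall, origin at the centre of its underside
- mallet: bystander: mallet lying on the bench along its x, origin on its underside
- bowl: bystander: white bowl, 100 mm diameter, 45 mm tall, origin at the centre of its underside
- jar: bystander: blue jar with black cap, 60 mm diameter, 75 mm tall, origin at the centre of its underside
Not all that is in view belongs to the job. Of the things like the crank, leave any that is blue or turquoise; of the rest the larger one is meant.

How it is judged (in metres and radians):
On the way, in this order (a step that is already met when the one before it is completed fails the run):
1. the crank is fully home on the square shaft, the mould still open (z of crank_hub in the frame of shaft_end below -0.006 m and horizontal distance between crank_hub and shaft_end below 0.004 m and angle between crank_hub's own z axis and vertical below 0.12 rad and y of moving_face in the frame of fixed_face below -0.008 m), for 0.2 s.
2. with the crank on the shaft the mould has been wound to a gap of less than 6 mm (z of crank_hub in the frame of shaft_end below -0.006 m and horizontal distance between crank_hub and shaft_end below 0.004 m and angle between crank_hub's own z axis and vertical below 0.12 rad and y of moving_face in the frame of fixed_face above -0.006 m), for 0.1 s.
3. the mould is wound shut with the crank still home on the shaft (z of crank_hub in the frame of shaft_end below -0.006 m and horizontal distance between crank_hub and shaft_end below 0.004 m and angle between crank_hub's own z axis and vertical below 0.12 rad and y of moving_face in the frame of fixed_face above -0.00025 m), for 0.2 s.
At the end, for the whole second after the job is handed in: The mould halves are shut to within 0.25 mm (a quarter-millimetre, 22 degrees of the crank short of its stop), and the crank stands fully home on the square shaft (within 4 mm of its seat, within 4 mm of the axis, upright within 0.12 rad), released and at rest (all of step 3 and linear speed of crank below 0.02 m/s); the robot touches nothing.
It fails at once if the crank comes off the square shaft after winding has begun and before the mould is shut (distance of moving_face from where it was at the start of the episode above 0.0015 m and not (y of moving_face in the frame of fixed_face above -0.00025 m) and z of crank_hub in the frame of shaft_end above 0.015 m).
It fails at once if the crank is jammed down hard on the vice before it is home on the square (contact force between crank and vice above 45 N and z of crank_hub in the frame of shaft_end above -0.005 m).
It fails at once if the crank is forced round or twisted on the square (more than 300 N summed over the contacts in the socket; under about 25 N at the grip is safe) (contact force between crank and vice above 300 N).
It fails at once if a bystander is pushed more than 30 mm from its place (distance of any of tin, pot, brush, tiles, mallet, bowl, jar from where it was at the start of the episode above 0.03 m).
It also fails if it takes over 72 s, if anything falls off the work surface, if the arm or the gripper's body presses on something with over 40 N, if the wrist force passes 120 N, or if a joint passes its speed limit or range.

ROBOT

A 6-joint arm with a two-finger parallel gripper is mounted at the origin on the work surface. World frame = base frame: x ahead of the robot, y to its left, z up, the work surface at z = 0. Lengths are in m, angles in degrees, forces in N, time in s.
With the tool pointing down it reaches from about 0.35 to 0.875 m from the base axis. Payload 4.2 kg.
Tool frame: the origin (TCP) lies between the finger pads; the fingertips stand 25 mm ahead of it and the grasp point (between the pads) lies 6 mm ahead of it (r.tips_ahead is the distance from the TCP to the fingertips, in m); z points along the fingers, y is the direction in which the jaws open and shut (so a half turn about z gives the same grasp; the last joint's range is limited). The gripper opens to 87 mm and grips with 3 to 60 N. Pads are 19 mm wide; open, the fingers measure 117 mm over their backs; the gripper's body (75 mm by 190 mm) begins 51 mm behind the grasp point.
Start: joints at [88.614, 22.042, 0.453, 0, -68.411, -14.817], TCP at [0.174, 0.6, 0.248] pointing down, gripper open.
Joint ranges: [-179.83, 179.83], [-69.29, 118.12], [-61.27, 80.66], [-181.25, 117.63], [-171.15, -9.14], [-177.46, 177.46]. Speed limits (degrees/s): [159.86, 159.86, 180, 180, 180, 180].

INTERFACE

Orientations are given as a 3x3 rotation matrix whose columns are the frame's x, y, z axes.
In Python, from station import r, vision, finish_job gives the robot as it stands.
- The arm moves only by the shell command python3 -m jog 'ROWS'. ROWS is a JSON object of lists of equal length, an entry for each row: "rot": the turn, a rotation vector about the world's x, y, z in degrees, a list of three; "delta_pos": the shift along the world's x, y, z in mm, a list of three; "grip": the opening in per cent of the stroke, from 0 (shut) to 100 (fully open). A call has 1 to 10 rows; each row shifts and turns the commanded pose from where the row before left it; what a row does not reach is not made up. A row lasts 1/12 s, in which the tool goes at most 41.7 mm and 7.16 degrees, less where a joint would pass 70% of its speed; a pose out of reach is approached as far as the arm can. A call with a gripper value outside its range is refused whole. The fingers move at their own pace and stop on an object; the grip force is fixed at half the most. Time passes only in rows, so rows that do not move let the fingers close. It gives the time, the measured TCP pose, the force and the opening at its end, in the units of the state.
- r.sense(): the state, without advancing time (a new reading comes with each control period).
- vision.capture(name): name is "scene" or "top" or "wrist"; returns a dict with "frame" (400x640x3 uint8, red, green, blue), "K" (3x3 intrinsics, pixels), "xyz" and "orientation" of the camera in the world. Camera axes: x right, y up, looking along -z (the intrinsics and any distortion apply to the point x, -y, -z); pixel columns grow to the right and rows downward; lengths in m; the calibration is good to about 2 mm. A picture is of the moment at which its call begins. There is no depth.
- finish_job(): hands the job in, once; it reports no verdict.
The state is a dict: "time_s": time; "joints": joint angles; "joint_velocities": joint speeds; "effort": joint torques, N m; "tcp_pos": TCP position; "ee_rot": TCP orientation; "wrist_force": force on the tool from outside, world axes, zero at the start; "moment": the same for the moment, N m; "gripper_width": opening from 0.0 (shut) to 1.0 (fully open).
Only numpy, scipy, OpenCV 4.12 (cv2) and the standard library are available. Lean on these libraries where they do the work, as an engineer would, in place of code of your own. Each camera call takes 0.05 s, during which the arm holds its last target. There are 200 camera calls.

## Working session

There is one attempt and no reset: what is moved stays moved. The work goes in short steps, Python scripts to look and compute and a shell command to move; the robot and the scene stay as the last step left them, time stands still between calls to the robot, and variables do not carry over. Pictures are saved under pics/ and viewed, about 8 in all and at most 12, crops included, and the job is handed in when it is done.

```bash
ls; mkdir -p pics; cat > h.py <<'E'
import numpy as np, cv2
from station import r, vision, finish_job
def cap(n,fn=None):
    c=vision.capture(n)
    if fn: cv2.imwrite('pics/'+fn,cv2.cvtColor(c['frame'],cv2.COLOR_RGB2BGR))
    return c
def ray(c,u,v):
    K=np.array(c['K']);d=np.linalg.inv(K)@[u,v,1];d=d*[1,-1,-1]
    return np.array(c['xyz']),np.array(c['orientation'])@d
def at(c,u,v,z):
    o,d=ray(c,u,v);return o+d*(z-o[2])/d[2]
def proj(c,p):
    q=np.array(c['orientation']).T@(np.array(p)-c['xyz']);q=np.array(c['K'])@(q*[1,-1,-1]);return q[:2]/q[2]
E
python3 - <<'E'
from h import *
import pickle
a=cap('top','top.png');b=cap('scene','scene.png')
pickle.dump((a,b),open('c.pkl','wb'))
for c in(a,b):print({k:np.round(v,3).tolist() for k,v in c.items() if k!='frame'},c.keys())
s=r.sense();print(s)
E
```

```text
pics
{'K': [[361.774, 0.0, 312.684], [0.0, 361.774, 196.691], [0.0, 0.0, 1.0]], 'xyz': [0.396, -0.009, 1.047], 'orientation': [[-0.015, 0.993, -0.118], [-1.0, -0.012, 0.026], [0.024, 0.118, 0.993]]} dict_keys(['frame', 'K', 'xyz', 'orientation'])
{'K': [[433.872, 0.0, 314.742], [0.0, 433.872, 201.58], [0.0, 0.0, 1.0]], 'xyz': [1.157, -0.769, 0.72], 'orientation': [[0.759, -0.361, 0.541], [0.65, 0.406, -0.642], [0.011, 0.839, 0.543]]} dict_keys(['frame', 'K', 'xyz', 'orientation'])
{'time_s': 0.1, 'joints': array([ 8.86140675e+01,  2.20874124e+01,  3.88803601e-01, -2.36240468e-02,
       -6.84077306e+01, -1.48172914e+01]), 'joint_velocities': array([ 0.08398414, -0.08160686,  0.21422683,  0.16425046, -0.06222301,
        0.02422355]), 'effort': array([-5.47366435e-04, -3.91692996e+01,  1.87935358e+01,  4.23203319e+00,
        1.34026771e-02, -7.15828787e-05]), 'tcp_pos': array([0.17424881, 0.5997402 , 0.24657032]), 'ee_rot': array([[ 9.60235558e-01, -2.79190776e-01, -4.28160489e-04],
       [-2.79191085e-01, -9.60233789e-01, -1.84612614e-03],
       [ 1.04287222e-04,  1.89225456e-03, -9.99998204e-01]]), 'wrist_force': array([ 0.26810828, -0.15067706,  0.11323083]), 'moment': array([-0.01466987, -0.00506644,  0.03100415]), 'gripper_width': 0.9981949833110383}
```

View pics/top.png

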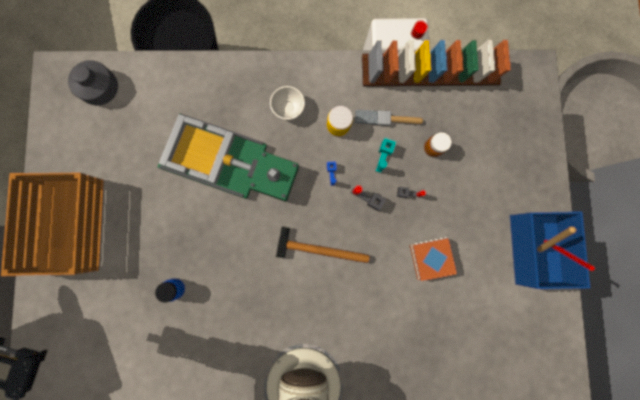

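View pics/scene.png

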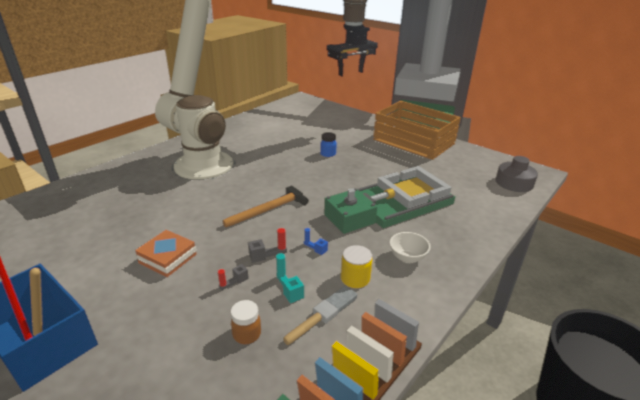

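Candidates in the top view: blue crank (332,172), turquoise crank (386,153), small steel crank (hub 404,192; grip 422,194), and large steel crank (hub 376,202; grip 357,190). I choose the large steel one and will check it in a crop.

```bash
python3 - <<'E'
from h import *
import pickle
a,b=pickle.load(open('c.pkl','rb'))
f=cv2.cvtColor(a['frame'],cv2.COLOR_RGB2BGR)
c1=cv2.resize(f[160:225,310:440],None,fx=6,fy=6,interpolation=2)[:, :780]
cv2.imwrite('pics/cr.png',c1)
c2=cv2.resize(f[105:210,150:305],None,fx=5,fy=5,interpolation=2)
cv2.imwrite('pics/vice.png',c2)
print('hub',at(a,376,202,.04),at(b,256,245,.04))
print('grip',at(a,357,190,.09))
print('shaft',at(a,272,174,.098),at(b,351,192,.098))
E
```

```text
hub [ 0.49836467 -0.21302109  0.04      ] [ 0.49993717 -0.21480599  0.04      ]
grip [ 0.52621576 -0.15293423  0.09      ]
shaft [0.57064307 0.07340319 0.098     ] [0.58053763 0.06760328 0.098     ]
```

View pics/cr.png

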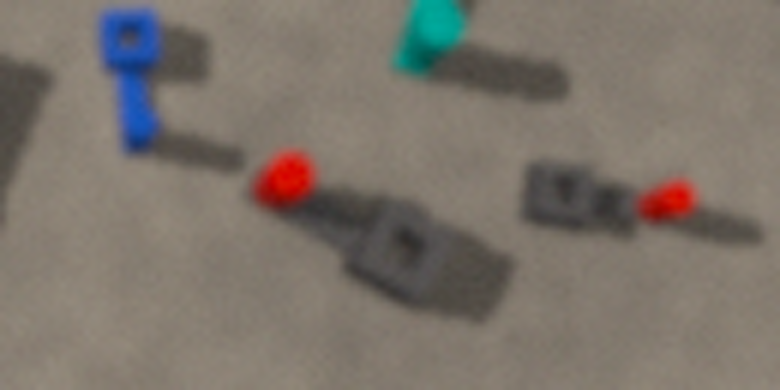

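View pics/vice.png

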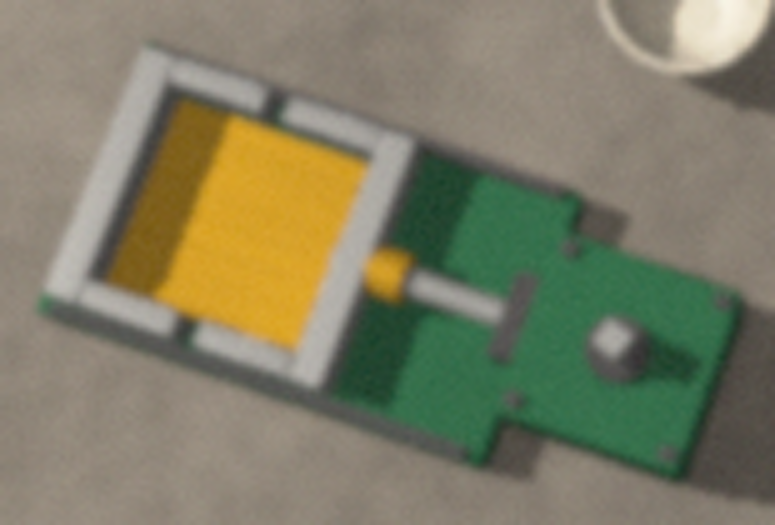

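```bash
python3 - <<'E'
from h import *
import pickle
a,b=pickle.load(open('c.pkl','rb'))
h=at(a,378,200.8,.04);g=at(a,358.7,189.7,.0895)
print('hub',h,'grip',g,g-h,np.linalg.norm((g-h)[:2]),np.degrees(np.arctan2(*(g-h)[1::-1])))
print('shaft',at(a,272.4,172.6,.098))
P=lambda x,y,z:at(a,150+x/5,105+y/5,z)
for p,q,z in (((735,297),(582,235),.06),((735,297),(682,477),.06),((45,310),(480,465),.028),((155,45),(412,138),.06),((412,138),(315,385),.06)):
  d=P(*p,z)-P(*q,z);print(np.degrees(np.arctan2(d[1],d[0]))%90,np.linalg.norm(d),(P(*p,z)+P(*q,z))/2)
E
```

```text
hub [ 0.50168552 -0.21879292  0.04      ] grip [ 0.52704173 -0.15760503  0.0895    ] [0.02535621 0.06118789 0.0495    ] 0.06623364386580255 67.49092730815568
shaft [0.57440535 0.07233665 0.098     ]
66.99858483181151 0.09198076968688544 [0.62190939 0.04979619 0.06      ]
73.30969758759737 0.10451722657540789 [0.55388145 0.02247085 0.06      ]
69.61281552473395 0.26271823506703423 [0.56131784 0.27596936 0.028     ]
69.1711854714039 0.15380737008486392 [0.72345625 0.25867124 0.06      ]
69.71106290093161 0.14821550922269627 [0.62660126 0.21249064 0.06      ]
```

```bash
python3 -m jog '{"delta_pos":[[32,-26,0],[32,-26,0],[32,-26,0],[32,-26,0],[32,-26,0],[32,-26,0],[20,-35,0],[20,-35,0],[0,-40,0],[0,-40,0]],"rot":[[0,0,0],[0,0,0],[0,0,0],[0,0,0],[0,0,0],[0,0,0],[0,0,0],[0,0,0],[0,0,0],[0,0,0]],"grip":[100,100,100,100,100,100,100,100,100,100]}'
```

```text
time_s: 0.93
tcp_pos: [0.4068, 0.292, 0.2466]
ee_rot: [[0.96, -0.28, -0.001], [-0.28, -0.96, -0.001], [-0.001, 0.002, -1.0]]
wrist_force: [0.6, -0.3, -0.0]
gripper_width: 0.997
```

```bash
python3 -m jog '{"delta_pos":[[6,-36,0],[6,-36,0],[6,-36,0],[6,-36,0],[6,-36,0],[6,-36,0],[7,-36,0],[7,-36,0],[7,-36,0],[7,-36,0]],"rot":[[0,0,-6.9],[0,0,-6.9],[0,0,-6.9],[0,0,-6.9],[0,0,-6.9],[0,0,-6.9],[0,0,-6.9],[0,0,-6.9],[0,0,-6.9],[0,0,-6.9]],"grip":[100,100,100,100,100,100,100,100,100,100]}'
python3 -m jog '{"delta_pos":[[8,-36,0],[8,-36,0],[8,-36,0],[8,-36,0],[0,0,0],[0,0,0]],"rot":[[0,0,-6.9],[0,0,-6.9],[0,0,-6.9],[0,0,-6.9],[0,0,0],[0,0,0]],"grip":[100,100,100,100,100,100]}'
python3 - <<'E'
from h import *
import pickle
a,b=pickle.load(open('c.pkl','rb'))
h=at(a,378,200.8,.04);g=at(a,358.7,189.7,.0695)
print('grip',g,g-h,np.linalg.norm((g-h)[:2]),np.degrees(np.arctan2(*(g-h)[1::-1])))
w=cap('wrist','w1.png');pickle.dump(w,open('w1.pkl','wb'))
print(np.round(w['xyz'],4),np.round(w['orientation'],3),np.round(w['K'],1))
print('hubpx',proj(w,h),'grip',proj(w,g))
s=r.sense();print(s['joints'],s['tcp_pos'])
E
```

```text
time_s: 1.77
tcp_pos: [0.47, -0.0677, 0.2474]
ee_rot: [[0.078, -0.997, -0.0], [-0.997, -0.078, 0.0], [-0.0, 0.0, -1.0]]
wrist_force: [1.2, 1.2, -1.1]
gripper_width: 0.998
time_s: 2.27
tcp_pos: [0.502, -0.2115, 0.2464]
ee_rot: [[-0.391, -0.921, -0.002], [-0.921, 0.391, 0.001], [0.0, 0.002, -1.0]]
wrist_force: [-0.1, 0.8, -0.1]
gripper_width: 1.002
grip [ 0.52978275 -0.16070671  0.0695    ] [0.02809722 0.05808621 0.0295    ] 0.06452489025241083 64.18620691029366
[ 0.4749 -0.2778  0.3825] [[-0.921 -0.377 -0.101]
 [ 0.391 -0.888 -0.242]
 [ 0.002 -0.262  0.965]] [[293.3   0.  320.5]
 [  0.  293.3 198.1]
 [  0.    0.    1. ]]
hubpx [318.56316813 174.96440719] grip [315.77530005 235.22006765]
[-5.67804272e+00  1.42673892e+01 -1.09736103e+01 -2.86534702e-02
 -6.48629729e+01 -1.71853003e+01] [ 0.50185069 -0.21035697  0.24667576]
```

View pics/w1.png

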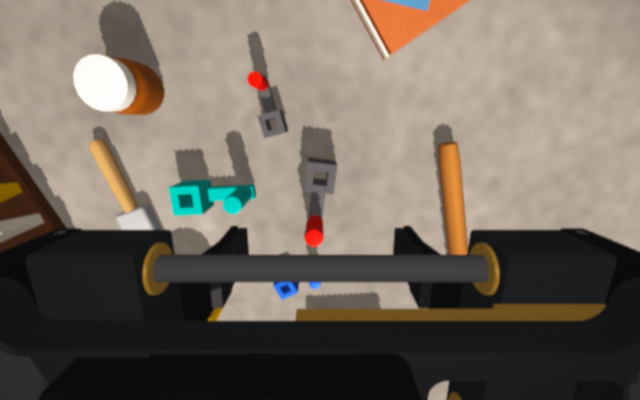

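```bash
python3 - <<'E'
from h import *
import pickle
w=pickle.load(open('w1.pkl','rb'))
f=cv2.cvtColor(w['frame'],cv2.COLOR_RGB2BGR)
cv2.imwrite('pics/w1c.png',cv2.resize(f[150:250,280:360],None,fx=6,fy=6,interpolation=2))
E
```

```text
(no output)
```

View pics/w1c.png

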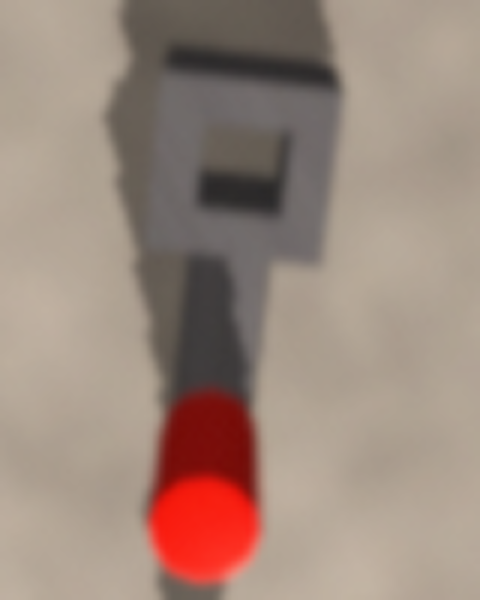

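The crop confirms the large steel crank: hub top corners are at about (307.5,161.7), (336.7,165), (304.7,191.7) and (333.7,194.2), and the grip top centre is at (314,238.3).

```bash
python3 - <<'E'
from h import *
import pickle
w=pickle.load(open('w1.pkl','rb'))
P=lambda x,y,z:at(w,280+x/6,150+y/6,z)
c=[P(*p,.04) for p in((165,70),(340,90),(322,265),(148,250))]
h=np.mean(c,0);g=P(204,530,.0695);ang=lambda d:np.degrees(np.arctan2(d[1],d[0]))
print('hub',h,'grip',g,np.linalg.norm((g-h)[:2]),ang(g-h))
for i in range(4):
  d=c[(i+1)%4]-c[i];print(np.linalg.norm(d),ang(d)%90)
s=r.sense();print('tool x ang',ang(s['ee_rot'][:,0]))
E
```

```text
hub [ 0.50101878 -0.2141055   0.04      ] grip [ 0.53317396 -0.15797751  0.0695    ] 0.06468622844542152 60.19202081697012
0.03443049323117596 60.44596962412396
0.03550373452926317 61.986685864506015
0.0350662636580329 61.89703929840604
0.03638038755609509 60.96581533725232
tool x ang -112.87553251586196
```

```bash
python3 -m jog '{"delta_pos":[[-1,-4,-30],[0,0,-35],[0,0,-35],[0,0,-35],[0,0,-35],[0,0,-30],[0,0,-11],[0,0,0],[0,0,0],[0,0,0]],"rot":[[0,0,-6],[0,0,0],[0,0,0],[0,0,0],[0,0,0],[0,0,0],[0,0,0],[0,0,0],[0,0,0],[0,0,0]],"grip":[100,100,100,100,100,100,100,100,40,20]}'
python3 -m jog '{"delta_pos":[[0,0,0],[0,0,0],[0,0,0],[0,0,0],[0,0,0],[0,0,0]],"rot":[[0,0,0],[0,0,0],[0,0,0],[0,0,0],[0,0,0],[0,0,0]],"grip":[15,15,15,15,15,15]}'
```

```text
time_s: 3.15
tcp_pos: [0.5025, -0.2132, 0.0379]
ee_rot: [[-0.48, -0.877, 0.003], [-0.877, 0.48, -0.001], [-0.001, -0.003, -1.0]]
wrist_force: [-0.2, -0.3, 0.5]
gripper_width: 0.918
time_s: 3.65
tcp_pos: [0.5014, -0.2139, 0.0368]
ee_rot: [[-0.482, -0.876, 0.0], [-0.876, 0.482, -0.0], [-0.0, -0.0, -1.0]]
wrist_force: [0.3, -0.3, 0.1]
gripper_width: 0.479
```

```bash
python3 -m jog '{"delta_pos":[[0,0,0],[0,0,0],[0,0,0],[0,0,0],[0,0,0],[0,0,0]],"rot":[[0,0,0],[0,0,0],[0,0,0],[0,0,0],[0,0,0],[0,0,0]],"grip":[0,0,0,0,0,0]}'
python3 -m jog '{"delta_pos":[[0,0,5],[0,0,20],[0,0,35],[0,0,40],[0,0,40],[0,0,20],[0,0,0],[0,0,0]],"rot":[[0,0,0],[0,0,0],[0,0,0],[0,0,0],[0,0,0],[0,0,0],[0,0,0],[0,0,0]],"grip":[0,0,0,0,0,0,0,0]}'
```

```text
time_s: 4.15
tcp_pos: [0.5015, -0.2139, 0.0366]
ee_rot: [[-0.482, -0.876, 0.0], [-0.876, 0.482, -0.0], [0.0, -0.0, -1.0]]
wrist_force: [0.5, -1.0, 1.2]
gripper_width: 0.41
time_s: 4.82
tcp_pos: [0.5005, -0.2132, 0.1961]
ee_rot: [[-0.483, -0.876, -0.0], [-0.876, 0.483, 0.002], [-0.001, 0.001, -1.0]]
wrist_force: [-0.7, 1.7, -5.8]
gripper_width: 0.412
```

```bash
python3 -m jog '{"delta_pos":[[9,36,14],[9,36,14],[9,36,14],[9,36,14],[9,36,13],[10,36,13],[10,36,13],[10,36,13],[0,0,0],[0,0,0]],"rot":[[0,0,1],[0,0,1],[0,0,1],[0,0,1],[0,0,1],[0,0,1],[0,0,1],[0,0,1.4],[0,0,0],[0,0,0]],"grip":[0,0,0,0,0,0,0,0,0,0]}'
python3 - <<'E'
from h import *
import pickle
w=cap('wrist');pickle.dump((w,r.sense()),open('w2.pkl','wb'))
p=proj(w,[.576,.074,.098]);print(p)
u,v=p.astype(int)
f=cv2.cvtColor(w['frame'],cv2.COLOR_RGB2BGR)
cv2.imwrite('pics/w2.png',cv2.resize(f[100:300,190:450],None,fx=3,fy=3,interpolation=2))
s=r.sense();print(s['tcp_pos'],np.degrees(np.arctan2(s['ee_rot'][1,0],s['ee_rot'][0,0])))
E
```

```text
time_s: 5.65
tcp_pos: [0.5754, 0.0764, 0.3007]
ee_rot: [[-0.346, -0.938, -0.007], [-0.938, 0.346, -0.001], [0.003, 0.006, -1.0]]
wrist_force: [-0.7, -0.9, -6.3]
gripper_width: 0.413
[318.89036164 180.1436966 ]
[0.57479388 0.07492337 0.30038515] -110.34147035111857
```

View pics/w2.png

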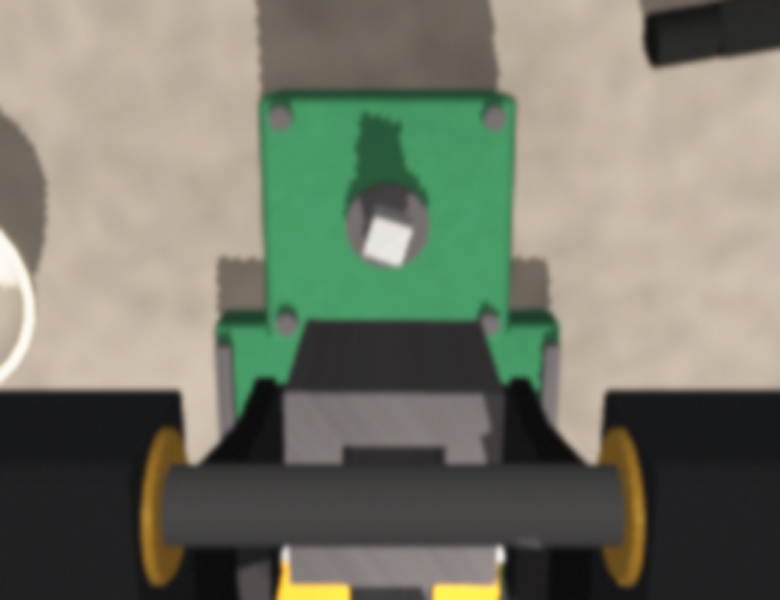

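The shaft top (bright square) is at crop (388,242), or px (319,181). It is rotated by roughly 15–20° relative to the box, so I'll measure it in code.

```bash
python3 - <<'E'
from h import *
import pickle
w,s=pickle.load(open('w2.pkl','rb'))
# rectify onto the plane z=.098 at 0.2 mm/px about (.576,.074), then fit the bright square
n=300;st=.0002;c0=np.array([.576,.074])
X,Y=np.meshgrid(np.arange(n)-n/2,np.arange(n)-n/2)
pts=np.stack([c0[0]+X*st,c0[1]+Y*st,np.full_like(X,.098)],-1)
q=(pts-w['xyz'])@np.array(w['orientation']);q=(q*[1,-1,-1])@np.array(w['K']).T
m=(q[...,:2]/q[...,2:]).astype(np.float32)
im=cv2.remap(w['frame'],m[...,0],m[...,1],cv2.INTER_LINEAR)
g=im.min(2)
for t in(130,150,170,190):
  cs,_=cv2.findContours((g>t).astype(np.uint8),0,2);c=max(cs,key=cv2.contourArea)
  (cx,cy),(a,b),th=cv2.minAreaRect(c);print(t,c0+(np.array([cx,cy])-n/2)*st,a*st,b*st,th)
cv2.imwrite('pics/sh.png',cv2.resize(cv2.cvtColor(im[50:250,50:250],4),(500,500)))
print(s['tcp_pos'])
P=lambda x,y,z:at(w,190+x/3,100+y/3,z)
for p,q in(((265,95),(514,98)),((265,95),(268,320)),((514,98),(508,318))):
  d=P(*p,.06)-P(*q,.06);print(np.linalg.norm(d),np.degrees(np.arctan2(d[1],d[0]))%90)
print((P(265,95,.06)+P(514,98,.06))/2)
E
```

```text
130 [0.57620947 0.07412114] 0.018467247009277345 0.018062852478027344 51.8427734375
150 [0.57610941 0.07405594] 0.017167779541015626 0.016815982055664064 50.710594177246094
170 [0.57608861 0.07406386] 0.016027951049804687 0.015873159790039063 50.710594177246094
190 [0.5761524  0.07406097] 0.014860154724121095 0.01486517791748047 51.11550521850586
[0.57479388 0.07492337 0.30038515]
0.10419282229751181 69.07304000997819
0.09814655673909657 68.41032641266256
0.09613744019015516 70.23119308189659
[0.55618114 0.02418628 0.06      ]
```

View pics/sh.png

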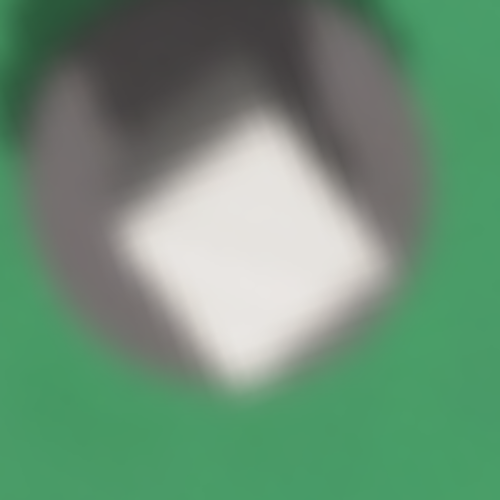

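```bash
python3 -m jog '{"delta_pos":[[0,0,-20],[0,0,-30],[0,0,-30],[0,0,-30],[0,0,-30],[0,0,-18],[0,0,0],[0,0,0],[0,0,0],[0,0,0]],"rot":[[0,0,-6],[0,0,-6],[0,0,-6.7],[0,0,0],[0,0,0],[0,0,0],[0,0,0],[0,0,0],[0,0,0],[0,0,0]],"grip":[0,0,0,0,0,0,0,0,0,0]}'
python3 - <<'E'
from h import *
w=cap('wrist','w3.png')
s=r.sense();print(s['tcp_pos'],s['wrist_force'],np.degrees(np.arctan2(s['ee_rot'][1,0],s['ee_rot'][0,0])),s['ee_rot'][:,2])
E
```

```text
time_s: 6.53
tcp_pos: [0.5774, 0.0741, 0.1482]
ee_rot: [[-0.631, -0.776, 0.003], [-0.776, 0.631, 0.001], [-0.003, -0.002, -1.0]]
wrist_force: [0.2, 0.3, -5.4]
gripper_width: 0.407
[0.57726991 0.07420541 0.1482751 ] [ 0.13762603  0.3059084  -5.78373664] -129.1159065069083 [ 0.00310279  0.00104098 -0.99999464]
```

```bash
python3 -m jog '{"delta_pos":[[-1,0,-5],[0,0,-5],[0,0,-1],[0,0,-1],[0,0,-1],[0,0,-1],[0,0,0],[0,0,0]],"rot":[[0,0,0],[0,0,0],[0,0,0],[0,0,0],[0,0,0],[0,0,0],[0,0,0],[0,0,0]],"grip":[0,0,0,0,0,0,0,0]}'
```

```text
time_s: 7.25
tcp_pos: [0.5749, 0.0741, 0.1344]
ee_rot: [[-0.63, -0.776, -0.0], [-0.776, 0.63, -0.001], [0.001, -0.0, -1.0]]
wrist_force: [-5.7, 1.6, 5.8]
gripper_width: 0.411
```

```bash
python3 -m jog '{"delta_pos":[[-0.5,0,-0.5],[0,0,-0.5],[0,0,0]],"rot":[[0,0,0],[0,0,0],[0,0,0]],"grip":[0,0,0]}'
```

```text
time_s: 7.5
tcp_pos: [0.5748, 0.0741, 0.1342]
ee_rot: [[-0.63, -0.777, 0.001], [-0.777, 0.63, -0.001], [-0.0, -0.001, -1.0]]
wrist_force: [-7.0, 0.4, 8.5]
gripper_width: 0.407
```

```bash
python3 -m jog '{"delta_pos":[[-0.7,0,0],[0,0,0],[0,0,0]],"rot":[[0,0,0],[0,0,0],[0,0,0]],"grip":[0,0,0]}'
python3 -m jog '{"delta_pos":[[-0.5,0,0],[0,0,0],[0,0,0]],"rot":[[0,0,0],[0,0,0],[0,0,0]],"grip":[0,0,0]}'
```

```text
time_s: 7.75
tcp_pos: [0.5747, 0.0741, 0.1343]
ee_rot: [[-0.63, -0.777, 0.002], [-0.777, 0.63, -0.0], [-0.001, -0.002, -1.0]]
wrist_force: [-5.3, -0.2, 7.7]
gripper_width: 0.415
time_s: 8.0
tcp_pos: [0.5746, 0.0741, 0.1343]
ee_rot: [[-0.63, -0.777, 0.003], [-0.777, 0.63, -0.0], [-0.002, -0.003, -1.0]]
wrist_force: [-4.0, -1.5, 6.2]
gripper_width: 0.413
```

```bash
python3 -m jog '{"delta_pos":[[0,0,4],[0,0,0],[0,0,0],[0,0,0],[0,0,0],[0,0,0]],"rot":[[0,0,0],[0,0,0],[0,0,0],[0,0,0],[0,0,0],[0,0,0]],"grip":[0,0,0,0,0,0]}'
python3 - <<'E'
from h import *
import pickle
w=cap('wrist');s=r.sense()
f=cv2.cvtColor(w['frame'],cv2.COLOR_RGB2BGR)
cv2.imwrite('pics/w4.png',cv2.resize(f[200:310,240:400],None,fx=5,fy=5,interpolation=2))
print(s['tcp_pos'],s['wrist_force'],s['moment'],s['ee_rot'])
b=cap('scene');pickle.dump((w,b,s),open('w4.pkl','wb'))
p=proj(b,[.576,.074,.12]).astype(int);print(p)
f=cv2.cvtColor(b['frame'],cv2.COLOR_RGB2BGR)
cv2.imwrite('pics/s4.png',cv2.resize(f[p[1]-40:p[1]+40,p[0]-50:p[0]+50],None,fx=7,fy=7,interpolation=2))
E
```

```text
time_s: 8.5
tcp_pos: [0.5735, 0.0741, 0.135]
ee_rot: [[-0.631, -0.776, -0.001], [-0.776, 0.631, -0.0], [0.001, 0.0, -1.0]]
wrist_force: [-0.1, -0.1, -6.4]
gripper_width: 0.411
[0.57357771 0.07413906 0.13506561] [-0.308034    0.86500633 -5.64644043] [ 0.03372167 -0.06998696 -0.00370573] [[-6.30746456e-01 -7.75988677e-01 -6.93290939e-04]
 [-7.75988719e-01  6.30746729e-01 -2.67796715e-04]
 [ 6.45098211e-04  3.69074119e-04 -9.99999724e-01]]
[351 183]
```

View pics/s4.png

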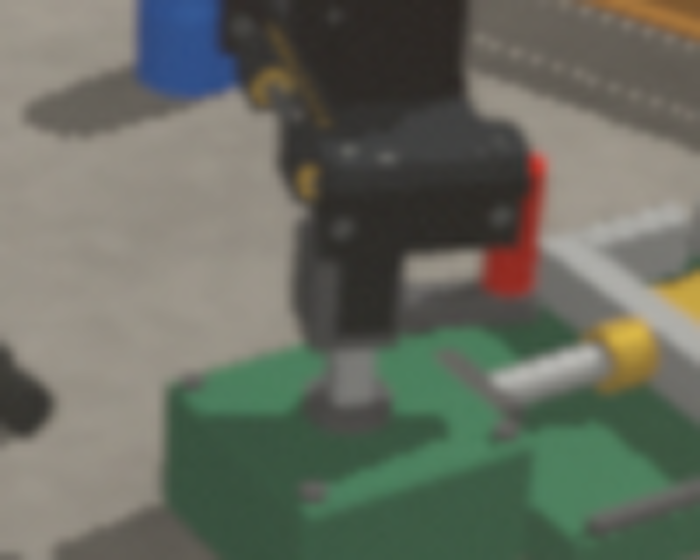

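```bash
python3 -m jog '{"delta_pos":[[2.8,0.3,1],[0,0,0],[0,0,0],[0,0,0],[0,0,-1],[0,0,-1],[0,0,-1],[0,0,-1],[0,0,0],[0,0,0]],"rot":[[0,0,0],[0,0,0],[0,0,0],[0,0,0],[0,0,0],[0,0,0],[0,0,0],[0,0,0],[0,0,0],[0,0,0]],"grip":[0,0,0,0,0,0,0,0,0,0]}'
```

```text
time_s: 9.43
tcp_pos: [0.5767, 0.0749, 0.1326]
ee_rot: [[-0.631, -0.776, 0.001], [-0.776, 0.631, 0.001], [-0.001, -0.0, -1.0]]
wrist_force: [0.7, 1.9, -5.7]
gripper_width: 0.414
```

It has entered: z is below the earlier contact height with no contact force. Lowering it home.

```bash
python3 -m jog '{"delta_pos":[[0,0,-2],[0,0,-2],[0,0,-3],[0,0,-3],[0,0,0]],"rot":[[0,0,0],[0,0,0],[0,0,0],[0,0,0],[0,0,0]],"grip":[0,0,0,0,0]}'
```

```text
time_s: 9.85
tcp_pos: [0.5767, 0.075, 0.1221]
ee_rot: [[-0.631, -0.776, 0.001], [-0.776, 0.631, 0.001], [-0.001, -0.0, -1.0]]
wrist_force: [0.3, 4.4, -6.1]
gripper_width: 0.409
```

```bash
python3 -m jog '{"delta_pos":[[0,0.6,-3],[0,0,-3],[0,0,-3],[0,0,-3],[0,0,-3],[0,0,0],[0,0,0]],"rot":[[0,0,0],[0,0,0],[0,0,0],[0,0,0],[0,0,0],[0,0,0],[0,0,0]],"grip":[0,0,0,0,0,0,0]}'
```

```text
time_s: 10.43
tcp_pos: [0.5767, 0.0751, 0.1069]
ee_rot: [[-0.631, -0.776, 0.0], [-0.776, 0.631, 0.0], [-0.0, -0.0, -1.0]]
wrist_force: [1.7, 3.5, -7.8]
gripper_width: 0.407
```

```bash
python3 -m jog '{"delta_pos":[[0,0,-1],[0,0,-1],[0,0,-0.7],[0,0,0],[0,0,0]],"rot":[[0,0,0],[0,0,0],[0,0,0],[0,0,0],[0,0,0]],"grip":[0,0,0,0,0]}'
```

```text
time_s: 10.85
tcp_pos: [0.5767, 0.0751, 0.105]
ee_rot: [[-0.631, -0.776, 0.001], [-0.776, 0.631, 0.0], [-0.0, -0.0, -1.0]]
wrist_force: [1.3, 2.1, -3.8]
gripper_width: 0.409
```

Home on the collar (z 0.105 against the expected 0.1046, with load transferring). Release, lift and go over the grip.

```bash
python3 -m jog '{"delta_pos":[[0,0,0],[0,0,0],[0,0,0],[0,0,0],[0,0,0],[0,0,0],[0,0,15],[0,0,30],[0,0,35],[0,0,5]],"rot":[[0,0,0],[0,0,0],[0,0,0],[0,0,0],[0,0,0],[0,0,0],[0,0,0],[0,0,0],[0,0,0],[0,0,0]],"grip":[70,70,70,70,70,70,70,70,70,70]}'
python3 -m jog '{"delta_pos":[[20,25,0],[20.5,24.5,0],[0,0,0],[0,0,0],[0,0,0]],"rot":[[0,0,0],[0,0,0],[0,0,0],[0,0,0],[0,0,0]],"grip":[70,70,70,70,70]}'
python3 - <<'E'
from h import *
import pickle
w=cap('wrist');s=r.sense()
f=cv2.cvtColor(w['frame'],cv2.COLOR_RGB2BGR)
b=cap('scene');pickle.dump((w,b,s),open('w5.pkl','wb'))
print(s['tcp_pos'],proj(b,[.6175,.1252,.1375]))
p=proj(b,[.6,.1,.09]).astype(int)
g=cv2.cvtColor(b['frame'],cv2.COLOR_RGB2BGR)[p[1]-45:p[1]+35,p[0]-65:p[0]+65];print(p)
cv2.imwrite('pics/s5.png',np.vstack([cv2.resize(g,(520,320),interpolation=2),cv2.resize(f[140:310,180:460],(520,275))]))
E
```

```text
time_s: 11.68
tcp_pos: [0.5797, 0.0756, 0.1964]
ee_rot: [[-0.629, -0.777, 0.011], [-0.777, 0.63, 0.002], [-0.009, -0.007, -1.0]]
wrist_force: [1.1, -0.2, 1.2]
gripper_width: 0.698
time_s: 12.1
tcp_pos: [0.6164, 0.1243, 0.1893]
ee_rot: [[-0.631, -0.776, -0.001], [-0.776, 0.631, -0.001], [0.001, 0.001, -1.0]]
wrist_force: [-0.9, -0.3, -0.3]
gripper_width: 0.703
[0.61630445 0.12402906 0.18948426] [375.34761938 176.10161318]
[363 192]
```

View pics/s5.png

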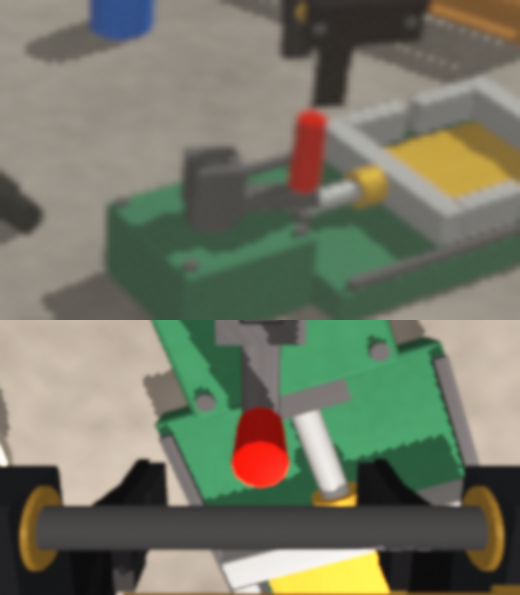

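The crank sits home on the shaft, released, with the red grip between the open fingers. Descend and grip.

```bash
python3 -m jog '{"delta_pos":[[1,1,-30],[0,0,-30],[0,0,-5],[0,0,0],[0,0,0],[0,0,0],[0,0,0],[0,0,0],[0,0,0],[0,0,0]],"rot":[[0,0,0],[0,0,0],[0,0,0],[0,0,0],[0,0,0],[0,0,0],[0,0,0],[0,0,0],[0,0,0],[0,0,0]],"grip":[70,70,70,50,40,30,20,10,5,0]}'
python3 -m jog '{"delta_pos":[[0,0,0],[0,0,0],[0,0,0],[0,0,0],[0,0,0],[0,0,0]],"rot":[[0,0,0],[0,0,0],[0,0,0],[0,0,0],[0,0,0],[0,0,0]],"grip":[0,0,0,0,0,0]}'
```

```text
time_s: 13.03
tcp_pos: [0.6182, 0.1257, 0.1255]
ee_rot: [[-0.631, -0.776, 0.001], [-0.776, 0.631, 0.0], [-0.001, -0.0, -1.0]]
wrist_force: [0.1, -1.0, 0.1]
gripper_width: 0.257
time_s: 13.53
tcp_pos: [0.6183, 0.1257, 0.1252]
ee_rot: [[-0.631, -0.776, 0.001], [-0.776, 0.631, 0.0], [-0.001, -0.001, -1.0]]
wrist_force: [-0.1, 1.5, 3.2]
gripper_width: 0.243
```

```bash
python3 - <<'E'
import numpy as np
a=np.radians(51-10*np.arange(37));p=65*np.c_[np.cos(a),np.sin(a)]
d=np.diff(np.round(p,1),axis=0).round(1)
for i in range(0,36,6):print(51-10*i,','.join('[%g,%g,0]'%tuple(x) for x in d[i:i+6]))
E
```

```text
51 [8.2,-7.9,0],[6.6,-9.1,0],[5,-10.2,0],[3.1,-10.9,0],[1.2,-11.3,0],[-0.8,-11.3,0]
-9 [-2.7,-11,0],[-4.6,-10.3,0],[-6.4,-9.4,0],[-7.9,-8.2,0],[-9.1,-6.6,0],[-10.2,-5,0]
-69 [-10.9,-3.1,0],[-11.3,-1.2,0],[-11.3,0.8,0],[-11,2.7,0],[-10.3,4.6,0],[-9.4,6.4,0]
-129 [-8.2,7.9,0],[-6.6,9.1,0],[-5,10.2,0],[-3.1,10.9,0],[-1.2,11.3,0],[0.8,11.3,0]
-189 [2.7,11,0],[4.6,10.3,0],[6.4,9.4,0],[7.9,8.2,0],[9.1,6.6,0],[10.2,5,0]
-249 [10.9,3.1,0],[11.3,1.2,0],[11.3,-0.8,0],[11,-2.7,0],[10.3,-4.6,0],[9.4,-6.4,0]
```

```bash
python3 -m jog '{"delta_pos":[[8.2,-7.9,0],[6.6,-9.1,0],[5,-10.2,0],[0,0,0],[0,0,0]],"rot":[[0,0,0],[0,0,0],[0,0,0],[0,0,0],[0,0,0]],"grip":[0,0,0,0,0]}'; python3 - <<'E'
from h import *
s=r.sense();print(s['tcp_pos'],s['wrist_force'],s['moment'])
E
```

```text
time_s: 13.95
tcp_pos: [0.6379, 0.0981, 0.1254]
ee_rot: [[-0.631, -0.776, 0.0], [-0.776, 0.631, 0.0], [-0.0, 0.0, -1.0]]
wrist_force: [-1.3, 1.5, 3.7]
gripper_width: 0.247
[0.63794818 0.09805229 0.12537683] [-1.33527444  1.49293779  3.74190472] [0.34352174 0.3582767  0.00405521]
```

```bash
python3 -m jog '{"delta_pos":[[3.1,-10.9,0],[1.2,-11.3,0],[-0.8,-11.3,0],[-2.7,-11,0],[-4.6,-10.3,0],[-6.4,-9.4,0],[-7.9,-8.2,0],[-9.1,-6.6,0],[-10.2,-5,0]],"rot":[[0,0,0],[0,0,0],[0,0,0],[0,0,0],[0,0,0],[0,0,0],[0,0,0],[0,0,0],[0,0,0]],"grip":[0,0,0,0,0,0,0,0,0]}'
```

```text
time_s: 14.7
tcp_pos: [0.6037, 0.0156, 0.1266]
ee_rot: [[-0.63, -0.777, 0.01], [-0.777, 0.63, 0.003], [-0.008, -0.006, -1.0]]
wrist_force: [4.5, 3.3, 2.4]
gripper_width: 0.245
```

```bash
python3 -m jog '{"delta_pos":[[-10.9,-3.1,0],[-11.3,-1.2,0],[-11.3,0.8,0],[-11,2.7,0],[-10.3,4.6,0],[-9.4,6.4,0],[-8.2,7.9,0],[-6.6,9.1,0],[-5,10.2,0]],"rot":[[0,0,0],[0,0,0],[0,0,0],[0,0,0],[0,0,0],[0,0,0],[0,0,0],[0,0,0],[0,0,0]],"grip":[0,0,0,0,0,0,0,0,0]}'
python3 -m jog '{"delta_pos":[[-3.1,10.9,0],[-1.2,11.3,0],[0.8,11.3,0],[2.7,11,0],[4.6,10.3,0],[6.4,9.4,0],[7.9,8.2,0],[9.1,6.6,0],[10.2,5,0]],"rot":[[0,0,0],[0,0,0],[0,0,0],[0,0,0],[0,0,0],[0,0,0],[0,0,0],[0,0,0],[0,0,0]],"grip":[0,0,0,0,0,0,0,0,0]}'
```

```text
time_s: 15.45
tcp_pos: [0.5158, 0.0499, 0.1261]
ee_rot: [[-0.63, -0.776, -0.0], [-0.776, 0.63, -0.003], [0.003, -0.002, -1.0]]
wrist_force: [-1.3, -6.6, 9.2]
gripper_width: 0.243
time_s: 16.2
tcp_pos: [0.5524, 0.136, 0.1259]
ee_rot: [[-0.63, -0.777, -0.003], [-0.777, 0.63, -0.001], [0.003, 0.001, -1.0]]
wrist_force: [-5.9, -0.3, 9.1]
gripper_width: 0.244
```

```bash
python3 -m jog '{"delta_pos":[[10.9,3.1,0],[11.3,1.2,0],[11.3,-0.8,0],[11,-2.7,0],[10.3,-4.6,0],[9.4,-6.4,0],[8.2,-7.9,0],[6.6,-9.1,0],[5,-10.2,0]],"rot":[[0,0,0],[0,0,0],[0,0,0],[0,0,0],[0,0,0],[0,0,0],[0,0,0],[0,0,0],[0,0,0]],"grip":[0,0,0,0,0,0,0,0,0]}'
python3 -m jog '{"delta_pos":[[3.1,-10.9,0],[1.2,-11.3,0],[-0.8,-11.3,0],[-2.7,-11,0],[-4.6,-10.3,0],[-6.4,-9.4,0],[-7.9,-8.2,0],[-9.1,-6.6,0],[-10.2,-5,0]],"rot":[[0,0,0],[0,0,0],[0,0,0],[0,0,0],[0,0,0],[0,0,0],[0,0,0],[0,0,0],[0,0,0]],"grip":[0,0,0,0,0,0,0,0,0]}'
```

```text
time_s: 16.95
tcp_pos: [0.6373, 0.099, 0.1257]
ee_rot: [[-0.63, -0.777, -0.002], [-0.777, 0.63, 0.001], [0.0, 0.002, -1.0]]
wrist_force: [-6.0, 4.4, 9.0]
gripper_width: 0.245
time_s: 17.7
tcp_pos: [0.6035, 0.0157, 0.1265]
ee_rot: [[-0.63, -0.777, 0.009], [-0.777, 0.63, 0.003], [-0.008, -0.005, -1.0]]
wrist_force: [4.4, 3.6, 2.6]
gripper_width: 0.243
```

```bash
python3 -m jog '{"delta_pos":[[-10.9,-3.1,0],[-11.3,-1.2,0],[-11.3,0.8,0],[-11,2.7,0],[-10.3,4.6,0],[-9.4,6.4,0],[-8.2,7.9,0],[-6.6,9.1,0],[-5,10.2,0]],"rot":[[0,0,0],[0,0,0],[0,0,0],[0,0,0],[0,0,0],[0,0,0],[0,0,0],[0,0,0],[0,0,0]],"grip":[0,0,0,0,0,0,0,0,0]}'
python3 -m jog '{"delta_pos":[[-3.1,10.9,0],[-1.2,11.3,0],[0.8,11.3,0],[2.7,11,0],[4.6,10.3,0],[6.4,9.4,0],[7.9,8.2,0],[9.1,6.6,0],[10.2,5,0]],"rot":[[0,0,0],[0,0,0],[0,0,0],[0,0,0],[0,0,0],[0,0,0],[0,0,0],[0,0,0],[0,0,0]],"grip":[0,0,0,0,0,0,0,0,0]}'
```

```text
time_s: 18.45
tcp_pos: [0.5158, 0.05, 0.1261]
ee_rot: [[-0.63, -0.776, -0.0], [-0.776, 0.63, -0.003], [0.003, -0.002, -1.0]]
wrist_force: [-1.3, -6.6, 8.4]
gripper_width: 0.242
time_s: 19.2
tcp_pos: [0.5524, 0.136, 0.1259]
ee_rot: [[-0.63, -0.777, -0.003], [-0.777, 0.63, -0.001], [0.003, 0.001, -1.0]]
wrist_force: [-4.8, 0.5, 9.7]
gripper_width: 0.243
```

```bash
python3 -m jog '{"delta_pos":[[10.9,3.1,0],[11.3,1.2,0],[11.3,-0.8,0],[11,-2.7,0],[10.3,-4.6,0],[9.4,-6.4,0],[8.2,-7.9,0],[6.6,-9.1,0],[5,-10.2,0]],"rot":[[0,0,0],[0,0,0],[0,0,0],[0,0,0],[0,0,0],[0,0,0],[0,0,0],[0,0,0],[0,0,0]],"grip":[0,0,0,0,0,0,0,0,0]}'
python3 -m jog '{"delta_pos":[[3.1,-10.9,0],[1.2,-11.3,0],[-0.8,-11.3,0],[-2.7,-11,0],[-4.6,-10.3,0],[-6.4,-9.4,0],[-7.9,-8.2,0],[-9.1,-6.6,0],[-10.2,-5,0]],"rot":[[0,0,0],[0,0,0],[0,0,0],[0,0,0],[0,0,0],[0,0,0],[0,0,0],[0,0,0],[0,0,0]],"grip":[0,0,0,0,0,0,0,0,0]}'
```

```text
time_s: 19.95
tcp_pos: [0.6373, 0.099, 0.1257]
ee_rot: [[-0.63, -0.777, -0.002], [-0.777, 0.63, 0.001], [0.0, 0.002, -1.0]]
wrist_force: [-5.0, 3.3, 9.2]
gripper_width: 0.244
time_s: 20.7
tcp_pos: [0.6035, 0.0157, 0.1265]
ee_rot: [[-0.63, -0.777, 0.009], [-0.777, 0.63, 0.003], [-0.008, -0.005, -1.0]]
wrist_force: [4.6, 3.3, 3.6]
gripper_width: 0.243
```

```bash
python3 -m jog '{"delta_pos":[[-10.9,-3.1,0],[-11.3,-1.2,0],[-11.3,0.8,0],[-11,2.7,0],[-10.3,4.6,0],[-9.4,6.4,0],[0,0,0],[0,0,0]],"rot":[[0,0,0],[0,0,0],[0,0,0],[0,0,0],[0,0,0],[0,0,0],[0,0,0],[0,0,0]],"grip":[0,0,0,0,0,0,0,0]}'
python3 - <<'E'
from h import *
import pickle
b=cap('scene');a0,b0=pickle.load(open('c.pkl','rb'))
u,v=350,160
F=[cv2.resize(cv2.cvtColor(x['frame'],4)[v:v+70,u:u+110],(660,290),interpolation=2) for x in(b0,b)]
cv2.imwrite('pics/s6.png',np.vstack(F))
E
```

```text
time_s: 21.37
tcp_pos: [0.5357, 0.0237, 0.1261]
ee_rot: [[-0.63, -0.777, 0.0], [-0.777, 0.63, -0.002], [0.001, -0.001, -1.0]]
wrist_force: [-2.3, -3.2, 8.4]
gripper_width: 0.248
```

View pics/s6.png

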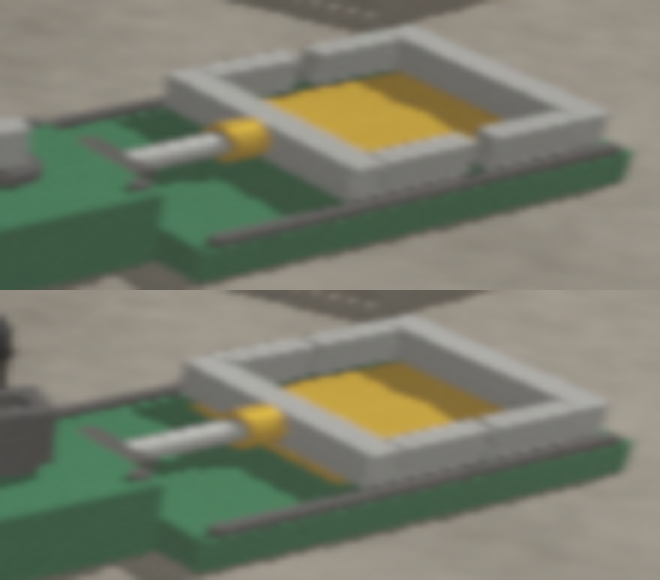

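The mould is nearly shut, with only a hairline gap at crop (490,425). Approach the stop in smaller steps.

```bash
python3 -m jog '{"delta_pos":[[-8.2,7.9,0],[-6.6,9.1,0],[-5,10.2,0],[-3.1,10.9,0],[-1.2,11.3,0],[0,0,0]],"rot":[[0,0,0],[0,0,0],[0,0,0],[0,0,0],[0,0,0],[0,0,0]],"grip":[0,0,0,0,0,0]}'
python3 -m jog '{"delta_pos":[[0.1,2.8,0],[0.2,2.8,0],[0.3,2.8,0],[0.4,2.8,0],[0,0,0]],"rot":[[0,0,0],[0,0,0],[0,0,0],[0,0,0],[0,0,0]],"grip":[0,0,0,0,0]}'
```

```text
time_s: 21.92
tcp_pos: [0.5109, 0.0739, 0.1259]
ee_rot: [[-0.629, -0.777, -0.002], [-0.777, 0.629, -0.002], [0.003, 0.0, -1.0]]
wrist_force: [-5.4, -0.1, 11.2]
gripper_width: 0.243
time_s: 22.33
tcp_pos: [0.5116, 0.0839, 0.1259]
ee_rot: [[-0.63, -0.777, -0.003], [-0.777, 0.63, -0.003], [0.004, 0.001, -1.0]]
wrist_force: [-6.3, -2.8, 13.1]
gripper_width: 0.242
```

```bash
python3 -m jog '{"delta_pos":[[0.5,2.8,0.5],[0.6,2.8,0],[0.7,2.7,0],[0.9,2.7,0],[0,0,0]],"rot":[[0,0,0],[0,0,0],[0,0,0],[0,0,0],[0,0,0]],"grip":[0,0,0,0,0]}'
```

```text
time_s: 22.75
tcp_pos: [0.5141, 0.095, 0.126]
ee_rot: [[-0.63, -0.776, -0.004], [-0.776, 0.63, -0.003], [0.005, 0.001, -1.0]]
wrist_force: [-6.4, -1.4, 10.6]
gripper_width: 0.246
```

```bash
python3 -m jog '{"delta_pos":[[1,2.7,0],[1.1,2.6,0],[1.2,2.5,0],[1.3,2.5,0],[0,0,0]],"rot":[[0,0,0],[0,0,0],[0,0,0],[0,0,0],[0,0,0]],"grip":[0,0,0,0,0]}'
```

```text
time_s: 23.17
tcp_pos: [0.5187, 0.1056, 0.1261]
ee_rot: [[-0.63, -0.776, -0.004], [-0.776, 0.63, -0.003], [0.004, 0.001, -1.0]]
wrist_force: [-6.9, 0.2, 11.5]
gripper_width: 0.24
```

```bash
python3 -m jog '{"delta_pos":[[1.5,2.4,0],[1.6,2.4,0],[1.6,2.3,0],[1.7,2.3,0],[0,0,0]],"rot":[[0,0,0],[0,0,0],[0,0,0],[0,0,0],[0,0,0]],"grip":[0,0,0,0,0]}'
```

```text
time_s: 23.58
tcp_pos: [0.5251, 0.1154, 0.1261]
ee_rot: [[-0.63, -0.776, -0.004], [-0.776, 0.63, -0.002], [0.004, 0.002, -1.0]]
wrist_force: [-6.5, 0.7, 10.6]
gripper_width: 0.241
```

```bash
python3 -m jog '{"delta_pos":[[1.9,2.2,0],[1.9,2.1,0],[2,2,0],[2.1,1.9,0],[0,0,0]],"rot":[[0,0,0],[0,0,0],[0,0,0],[0,0,0],[0,0,0]],"grip":[0,0,0,0,0]}'
```

```text
time_s: 24.0
tcp_pos: [0.5333, 0.124, 0.1261]
ee_rot: [[-0.63, -0.776, -0.003], [-0.776, 0.63, -0.001], [0.003, 0.002, -1.0]]
wrist_force: [-7.0, 1.8, 9.3]
gripper_width: 0.246
```

```bash
cat > chk.py <<'E'
from h import *
import sys
s=r.sense();d=s['tcp_pos'][:2]-[.5773,.0752];n=np.hypot(*d);u=d/n
F=s['wrist_force'];ft=F[0]*u[1]-F[1]*u[0];fr=F[:2]@u
print('ang %.1f r %.1f Ft %.1f Fr %.1f Fz %.1f'%(np.degrees(np.arctan2(d[1],d[0])),n*1e3,ft,fr,F[2]))
sys.exit(ft<-9)
E
Z='"rot":[[0,0,0],[0,0,0]],"grip":[0,0]'
python3 chk.py && python3 -m jog '{"delta_pos":[[1.7,1.4,0],[0,0,0]],"rot":[[0,0,0],[0,0,0]],"grip":[0,0]}' >/dev/null && python3 chk.py && python3 -m jog '{"delta_pos":[[1.8,1.4,0],[0,0,0]],"rot":[[0,0,0],[0,0,0]],"grip":[0,0]}' >/dev/null && python3 chk.py && python3 -m jog '{"delta_pos":[[1.8,1.3,0],[0,0,0]],"rot":[[0,0,0],[0,0,0]],"grip":[0,0]}' >/dev/null && python3 chk.py && python3 -m jog '{"delta_pos":[[1.9,1.3,0],[0,0,0]],"rot":[[0,0,0],[0,0,0]],"grip":[0,0]}' >/dev/null && python3 chk.py && python3 -m jog '{"delta_pos":[[1.9,1.2,0],[0,0,0]],"rot":[[0,0,0],[0,0,0]],"grip":[0,0]}' >/dev/null && python3 chk.py
```

```text
ang 132.0 r 65.7 Ft -4.0 Fr 6.0 Fz 9.3False
```

```bash
sed -i 's/sys.exit(ft<-9)/sys.exit(int(ft<-9))/' chk.py
python3 -m jog '{"delta_pos":[[1.7,1.4,0],[0,0,0]],"rot":[[0,0,0],[0,0,0]],"grip":[0,0]}' >/dev/null && python3 chk.py && python3 -m jog '{"delta_pos":[[1.8,1.4,0],[0,0,0]],"rot":[[0,0,0],[0,0,0]],"grip":[0,0]}' >/dev/null && python3 chk.py && python3 -m jog '{"delta_pos":[[1.8,1.3,0],[0,0,0]],"rot":[[0,0,0],[0,0,0]],"grip":[0,0]}' >/dev/null && python3 chk.py && python3 -m jog '{"delta_pos":[[1.9,1.3,0],[0,0,0]],"rot":[[0,0,0],[0,0,0]],"grip":[0,0]}' >/dev/null && python3 chk.py && python3 -m jog '{"delta_pos":[[1.9,1.2,0],[0,0,0]],"rot":[[0,0,0],[0,0,0]],"grip":[0,0]}' >/dev/null && python3 chk.py
```

```text
ang 130.2 r 65.7 Ft -3.8 Fr 5.8 Fz 10.8
ang 128.1 r 65.7 Ft -4.3 Fr 4.9 Fz 9.6
ang 126.1 r 65.6 Ft -4.1 Fr 6.7 Fz 10.5
ang 124.0 r 65.6 Ft -4.4 Fr 5.9 Fz 9.9
ang 122.0 r 65.6 Ft -4.7 Fr 4.7 Fz 9.2
```

```bash
python3 -m jog '{"delta_pos":[[2,1.1,0],[0,0,0]],"rot":[[0,0,0],[0,0,0]],"grip":[0,0]}' >/dev/null && python3 chk.py && python3 -m jog '{"delta_pos":[[2,1.1,0],[0,0,0]],"rot":[[0,0,0],[0,0,0]],"grip":[0,0]}' >/dev/null && python3 chk.py && python3 -m jog '{"delta_pos":[[2,1,0],[0,0,0]],"rot":[[0,0,0],[0,0,0]],"grip":[0,0]}' >/dev/null && python3 chk.py && python3 -m jog '{"delta_pos":[[2.1,0.9,0],[0,0,0]],"rot":[[0,0,0],[0,0,0]],"grip":[0,0]}' >/dev/null && python3 chk.py && python3 -m jog '{"delta_pos":[[2.1,0.9,0],[0,0,0]],"rot":[[0,0,0],[0,0,0]],"grip":[0,0]}' >/dev/null && python3 chk.py && python3 -m jog '{"delta_pos":[[2.1,0.8,0],[0,0,0]],"rot":[[0,0,0],[0,0,0]],"grip":[0,0]}' >/dev/null && python3 chk.py && python3 -m jog '{"delta_pos":[[2.2,0.7,0],[0,0,0]],"rot":[[0,0,0],[0,0,0]],"grip":[0,0]}' >/dev/null && python3 chk.py && python3 -m jog '{"delta_pos":[[2.2,0.6,0],[0,0,0]],"rot":[[0,0,0],[0,0,0]],"grip":[0,0]}' >/dev/null && python3 chk.py && python3 -m jog '{"delta_pos":[[2.2,0.6,0],[0,0,0]],"rot":[[0,0,0],[0,0,0]],"grip":[0,0]}' >/dev/null && python3 chk.py && python3 -m jog '{"delta_pos":[[2.2,0.5,0],[0,0,0]],"rot":[[0,0,0],[0,0,0]],"grip":[0,0]}' >/dev/null && python3 chk.py
```

```text
ang 119.9 r 65.5 Ft -3.5 Fr 5.5 Fz 9.7
ang 117.8 r 65.5 Ft -3.9 Fr 4.6 Fz 8.5
ang 115.8 r 65.5 Ft -4.1 Fr 4.5 Fz 8.4
ang 113.7 r 65.5 Ft -3.5 Fr 5.4 Fz 8.4
ang 111.7 r 65.5 Ft -4.1 Fr 4.6 Fz 8.6
ang 109.7 r 65.4 Ft -3.5 Fr 4.5 Fz 7.7
ang 107.6 r 65.4 Ft -3.4 Fr 3.6 Fz 9.1
ang 105.6 r 65.4 Ft -3.2 Fr 3.8 Fz 7.3
ang 103.6 r 65.3 Ft -3.7 Fr 3.4 Fz 7.6
ang 101.6 r 65.3 Ft -3.8 Fr 3.2 Fz 7.5
```

```bash
python3 -m jog '{"delta_pos":[[2.2,0.4,0],[0,0,0]],"rot":[[0,0,0],[0,0,0]],"grip":[0,0]}' >/dev/null && python3 chk.py && python3 -m jog '{"delta_pos":[[2.3,0.3,0],[0,0,0]],"rot":[[0,0,0],[0,0,0]],"grip":[0,0]}' >/dev/null && python3 chk.py && python3 -m jog '{"delta_pos":[[2.3,0.2,0],[0,0,0]],"rot":[[0,0,0],[0,0,0]],"grip":[0,0]}' >/dev/null && python3 chk.py && python3 -m jog '{"delta_pos":[[2.3,0.2,0],[0,0,0]],"rot":[[0,0,0],[0,0,0]],"grip":[0,0]}' >/dev/null && python3 chk.py && python3 -m jog '{"delta_pos":[[2.3,0.1,0],[0,0,0]],"rot":[[0,0,0],[0,0,0]],"grip":[0,0]}' >/dev/null && python3 chk.py && python3 -m jog '{"delta_pos":[[2.3,0,0],[0,0,0]],"rot":[[0,0,0],[0,0,0]],"grip":[0,0]}' >/dev/null && python3 chk.py && python3 -m jog '{"delta_pos":[[2.3,-0.1,0],[0,0,0]],"rot":[[0,0,0],[0,0,0]],"grip":[0,0]}' >/dev/null && python3 chk.py && python3 -m jog '{"delta_pos":[[2.3,-0.2,0],[0,0,0]],"rot":[[0,0,0],[0,0,0]],"grip":[0,0]}' >/dev/null && python3 chk.py && python3 -m jog '{"delta_pos":[[2.3,-0.2,0],[0,0,0]],"rot":[[0,0,0],[0,0,0]],"grip":[0,0]}' >/dev/null && python3 chk.py && python3 -m jog '{"delta_pos":[[2.3,-0.3,0],[0,0,0]],"rot":[[0,0,0],[0,0,0]],"grip":[0,0]}' >/dev/null && python3 chk.py
```

```text
ang 99.6 r 65.3 Ft -2.8 Fr 3.0 Fz 6.9
ang 97.5 r 65.3 Ft -3.4 Fr 3.0 Fz 7.0
ang 95.5 r 65.2 Ft -4.4 Fr 2.3 Fz 6.9
ang 93.4 r 65.2 Ft -4.3 Fr 2.2 Fz 7.1
ang 91.4 r 65.2 Ft -4.1 Fr 2.1 Fz 7.0
ang 89.4 r 65.1 Ft -3.2 Fr 1.7 Fz 6.1
ang 87.4 r 65.1 Ft -4.4 Fr 2.5 Fz 6.0
ang 85.3 r 65.1 Ft -4.2 Fr 1.7 Fz 6.6
ang 83.3 r 65.1 Ft -3.9 Fr 0.9 Fz 7.1
ang 81.3 r 65.0 Ft -4.4 Fr 1.5 Fz 6.8
```

```bash
python3 -m jog '{"delta_pos":[[2.2,-0.4,0],[0,0,0]],"rot":[[0,0,0],[0,0,0]],"grip":[0,0]}' >/dev/null && python3 chk.py && python3 -m jog '{"delta_pos":[[2.2,-0.5,0],[0,0,0]],"rot":[[0,0,0],[0,0,0]],"grip":[0,0]}' >/dev/null && python3 chk.py && python3 -m jog '{"delta_pos":[[2.2,-0.5,0],[0,0,0]],"rot":[[0,0,0],[0,0,0]],"grip":[0,0]}' >/dev/null && python3 chk.py && python3 -m jog '{"delta_pos":[[2.2,-0.6,0],[0,0,0]],"rot":[[0,0,0],[0,0,0]],"grip":[0,0]}' >/dev/null && python3 chk.py && python3 -m jog '{"delta_pos":[[2.2,-0.7,0],[0,0,0]],"rot":[[0,0,0],[0,0,0]],"grip":[0,0]}' >/dev/null && python3 chk.py && python3 -m jog '{"delta_pos":[[2.1,-0.8,0],[0,0,0]],"rot":[[0,0,0],[0,0,0]],"grip":[0,0]}' >/dev/null && python3 chk.py && python3 -m jog '{"delta_pos":[[2.1,-0.9,0],[0,0,0]],"rot":[[0,0,0],[0,0,0]],"grip":[0,0]}' >/dev/null && python3 chk.py && python3 -m jog '{"delta_pos":[[2.1,-0.9,0],[0,0,0]],"rot":[[0,0,0],[0,0,0]],"grip":[0,0]}' >/dev/null && python3 chk.py && python3 -m jog '{"delta_pos":[[2,-1,0],[0,0,0]],"rot":[[0,0,0],[0,0,0]],"grip":[0,0]}' >/dev/null && python3 chk.py && python3 -m jog '{"delta_pos":[[2,-1.1,0],[0,0,0]],"rot":[[0,0,0],[0,0,0]],"grip":[0,0]}' >/dev/null && python3 chk.py && python3 -m jog '{"delta_pos":[[2,-1.1,0],[0,0,0]],"rot":[[0,0,0],[0,0,0]],"grip":[0,0]}' >/dev/null && python3 chk.py && python3 -m jog '{"delta_pos":[[1.9,-1.2,0],[0,0,0]],"rot":[[0,0,0],[0,0,0]],"grip":[0,0]}' >/dev/null && python3 chk.py && python3 -m jog '{"delta_pos":[[1.9,-1.3,0],[0,0,0]],"rot":[[0,0,0],[0,0,0]],"grip":[0,0]}' >/dev/null && python3 chk.py
```

```text
ang 79.3 r 65.0 Ft -3.8 Fr 0.5 Fz 5.7
ang 77.3 r 65.0 Ft -3.9 Fr 0.8 Fz 7.1
ang 75.3 r 65.0 Ft -3.9 Fr 0.9 Fz 7.4
ang 73.3 r 64.9 Ft -3.9 Fr 0.7 Fz 7.1
ang 71.3 r 64.9 Ft -3.8 Fr -0.1 Fz 6.8
ang 69.3 r 64.9 Ft -3.6 Fr 0.7 Fz 5.8
ang 67.3 r 64.9 Ft -4.6 Fr 0.1 Fz 6.9
ang 65.3 r 64.9 Ft -4.2 Fr -0.2 Fz 6.8
ang 63.3 r 64.8 Ft -4.2 Fr -0.4 Fz 6.6
ang 61.3 r 64.8 Ft -3.8 Fr -0.2 Fz 6.7
ang 59.3 r 64.8 Ft -4.2 Fr -0.3 Fz 6.2
ang 57.4 r 64.8 Ft -3.6 Fr -0.6 Fz 6.1
ang 55.3 r 64.7 Ft -4.1 Fr -0.3 Fz 6.4
```

```bash
python3 -m jog '{"delta_pos":[[1.8,-1.3,0],[0,0,0]],"rot":[[0,0,0],[0,0,0]],"grip":[0,0]}' >/dev/null && python3 chk.py && python3 -m jog '{"delta_pos":[[1.8,-1.4,0],[0,0,0]],"rot":[[0,0,0],[0,0,0]],"grip":[0,0]}' >/dev/null && python3 chk.py && python3 -m jog '{"delta_pos":[[1.8,-1.5,0],[0,0,0]],"rot":[[0,0,0],[0,0,0]],"grip":[0,0]}' >/dev/null && python3 chk.py && python3 -m jog '{"delta_pos":[[1.7,-1.5,0],[0,0,0]],"rot":[[0,0,0],[0,0,0]],"grip":[0,0]}' >/dev/null && python3 chk.py && python3 -m jog '{"delta_pos":[[1.7,-1.6,0],[0,0,0]],"rot":[[0,0,0],[0,0,0]],"grip":[0,0]}' >/dev/null && python3 chk.py && python3 -m jog '{"delta_pos":[[1.6,-1.6,0],[0,0,0]],"rot":[[0,0,0],[0,0,0]],"grip":[0,0]}' >/dev/null && python3 chk.py && python3 -m jog '{"delta_pos":[[1.6,-1.7,0],[0,0,0]],"rot":[[0,0,0],[0,0,0]],"grip":[0,0]}' >/dev/null && python3 chk.py && python3 -m jog '{"delta_pos":[[1.5,-1.7,0],[0,0,0]],"rot":[[0,0,0],[0,0,0]],"grip":[0,0]}' >/dev/null && python3 chk.py && python3 -m jog '{"delta_pos":[[1.4,-1.8,0],[0,0,0]],"rot":[[0,0,0],[0,0,0]],"grip":[0,0]}' >/dev/null && python3 chk.py && python3 -m jog '{"delta_pos":[[1.4,-1.8,0],[0,0,0]],"rot":[[0,0,0],[0,0,0]],"grip":[0,0]}' >/dev/null && python3 chk.py && python3 -m jog '{"delta_pos":[[1.3,-1.9,0],[0,0,0]],"rot":[[0,0,0],[0,0,0]],"grip":[0,0]}' >/dev/null && python3 chk.py && python3 -m jog '{"delta_pos":[[1.2,-1.9,0],[0,0,0]],"rot":[[0,0,0],[0,0,0]],"grip":[0,0]}' >/dev/null && python3 chk.py && python3 -m jog '{"delta_pos":[[1.2,-2,0],[0,0,0]],"rot":[[0,0,0],[0,0,0]],"grip":[0,0]}' >/dev/null && python3 chk.py && python3 -m jog '{"delta_pos":[[1.1,-2,0],[0,0,0]],"rot":[[0,0,0],[0,0,0]],"grip":[0,0]}' >/dev/null && python3 chk.py
```

```text
ang 53.4 r 64.7 Ft -3.5 Fr -1.3 Fz 6.3
ang 51.4 r 64.7 Ft -3.9 Fr -1.4 Fz 5.3
ang 49.3 r 64.7 Ft -4.0 Fr -1.4 Fz 6.5
ang 47.3 r 64.7 Ft -3.8 Fr -1.4 Fz 7.0
ang 45.3 r 64.6 Ft -4.0 Fr -1.9 Fz 6.9
ang 43.3 r 64.6 Ft -3.9 Fr -1.2 Fz 6.6
ang 41.2 r 64.6 Ft -3.8 Fr -1.9 Fz 6.0
ang 39.2 r 64.6 Ft -4.0 Fr -2.4 Fz 6.4
ang 37.3 r 64.6 Ft -4.6 Fr -1.7 Fz 7.1
ang 35.3 r 64.6 Ft -4.7 Fr -1.7 Fz 6.3
ang 33.2 r 64.6 Ft -3.4 Fr -2.3 Fz 6.9
ang 31.3 r 64.6 Ft -4.1 Fr -2.7 Fz 6.6
ang 29.2 r 64.5 Ft -4.5 Fr -2.1 Fz 7.0
ang 27.2 r 64.6 Ft -4.6 Fr -3.3 Fz 7.4
```

```bash
python3 -m jog '{"delta_pos":[[1,-2,0],[0,0,0]],"rot":[[0,0,0],[0,0,0]],"grip":[0,0]}' >/dev/null && python3 chk.py && python3 -m jog '{"delta_pos":[[0.9,-2.1,0],[0,0,0]],"rot":[[0,0,0],[0,0,0]],"grip":[0,0]}' >/dev/null && python3 chk.py && python3 -m jog '{"delta_pos":[[0.9,-2.1,0],[0,0,0]],"rot":[[0,0,0],[0,0,0]],"grip":[0,0]}' >/dev/null && python3 chk.py && python3 -m jog '{"delta_pos":[[0.8,-2.1,0],[0,0,0]],"rot":[[0,0,0],[0,0,0]],"grip":[0,0]}' >/dev/null && python3 chk.py && python3 -m jog '{"delta_pos":[[0.7,-2.2,0],[0,0,0]],"rot":[[0,0,0],[0,0,0]],"grip":[0,0]}' >/dev/null && python3 chk.py && python3 -m jog '{"delta_pos":[[0.7,-2.2,0],[0,0,0]],"rot":[[0,0,0],[0,0,0]],"grip":[0,0]}' >/dev/null && python3 chk.py && python3 -m jog '{"delta_pos":[[0.6,-2.2,0],[0,0,0]],"rot":[[0,0,0],[0,0,0]],"grip":[0,0]}' >/dev/null && python3 chk.py && python3 -m jog '{"delta_pos":[[0.5,-2.2,0],[0,0,0]],"rot":[[0,0,0],[0,0,0]],"grip":[0,0]}' >/dev/null && python3 chk.py && python3 -m jog '{"delta_pos":[[0.4,-2.2,0],[0,0,0]],"rot":[[0,0,0],[0,0,0]],"grip":[0,0]}' >/dev/null && python3 chk.py && python3 -m jog '{"delta_pos":[[0.3,-2.3,0],[0,0,0]],"rot":[[0,0,0],[0,0,0]],"grip":[0,0]}' >/dev/null && python3 chk.py && python3 -m jog '{"delta_pos":[[0.2,-2.3,0],[0,0,0]],"rot":[[0,0,0],[0,0,0]],"grip":[0,0]}' >/dev/null && python3 chk.py && python3 -m jog '{"delta_pos":[[0.2,-2.3,0],[0,0,0]],"rot":[[0,0,0],[0,0,0]],"grip":[0,0]}' >/dev/null && python3 chk.py && python3 -m jog '{"delta_pos":[[0.1,-2.3,0],[0,0,0]],"rot":[[0,0,0],[0,0,0]],"grip":[0,0]}' >/dev/null && python3 chk.py && python3 -m jog '{"delta_pos":[[0,-2.3,0],[0,0,0]],"rot":[[0,0,0],[0,0,0]],"grip":[0,0]}' >/dev/null && python3 chk.py
```

```text
ang 25.3 r 64.6 Ft -4.1 Fr -2.7 Fz 6.3
ang 23.3 r 64.5 Ft -4.1 Fr -2.9 Fz 6.3
ang 21.3 r 64.5 Ft -3.8 Fr -3.6 Fz 7.3
ang 19.3 r 64.5 Ft -4.2 Fr -3.1 Fz 6.9
ang 17.3 r 64.5 Ft -4.5 Fr -3.7 Fz 6.9
ang 15.3 r 64.5 Ft -4.1 Fr -4.4 Fz 6.6
ang 13.3 r 64.5 Ft -3.6 Fr -4.1 Fz 6.7
ang 11.4 r 64.5 Ft -4.1 Fr -4.7 Fz 7.0
ang 9.4 r 64.5 Ft -2.9 Fr -4.5 Fz 7.5
ang 7.4 r 64.5 Ft -4.4 Fr -5.0 Fz 7.3
ang 5.4 r 64.5 Ft -3.1 Fr -3.8 Fz 7.4
ang 3.4 r 64.5 Ft -4.0 Fr -5.1 Fz 7.8
ang 1.4 r 64.5 Ft -4.6 Fr -4.5 Fz 6.9
ang -0.5 r 64.5 Ft -4.3 Fr -4.6 Fz 7.6
```

```bash
python3 -m jog '{"delta_pos":[[-0.5,-2.3,0],[0,0,0]],"rot":[[0,0,0],[0,0,0]],"grip":[0,0]}' | head -1 && python3 chk.py && python3 -m jog '{"delta_pos":[[-0.2,-2.3,0],[0,0,0]],"rot":[[0,0,0],[0,0,0]],"grip":[0,0]}' >/dev/null && python3 chk.py && python3 -m jog '{"delta_pos":[[-0.2,-2.3,0],[0,0,0]],"rot":[[0,0,0],[0,0,0]],"grip":[0,0]}' >/dev/null && python3 chk.py && python3 -m jog '{"delta_pos":[[-0.3,-2.2,0],[0,0,0]],"rot":[[0,0,0],[0,0,0]],"grip":[0,0]}' >/dev/null && python3 chk.py && python3 -m jog '{"delta_pos":[[-0.4,-2.2,0],[0,0,0]],"rot":[[0,0,0],[0,0,0]],"grip":[0,0]}' >/dev/null && python3 chk.py && python3 -m jog '{"delta_pos":[[-0.5,-2.2,0],[0,0,0]],"rot":[[0,0,0],[0,0,0]],"grip":[0,0]}' >/dev/null && python3 chk.py && python3 -m jog '{"delta_pos":[[-0.6,-2.2,0],[0,0,0]],"rot":[[0,0,0],[0,0,0]],"grip":[0,0]}' >/dev/null && python3 chk.py && python3 -m jog '{"delta_pos":[[-0.6,-2.2,0],[0,0,0]],"rot":[[0,0,0],[0,0,0]],"grip":[0,0]}' >/dev/null && python3 chk.py && python3 -m jog '{"delta_pos":[[-0.7,-2.2,0],[0,0,0]],"rot":[[0,0,0],[0,0,0]],"grip":[0,0]}' >/dev/null && python3 chk.py && python3 -m jog '{"delta_pos":[[-0.8,-2.1,0],[0,0,0]],"rot":[[0,0,0],[0,0,0]],"grip":[0,0]}' >/dev/null && python3 chk.py && python3 -m jog '{"delta_pos":[[-0.9,-2.1,0],[0,0,0]],"rot":[[0,0,0],[0,0,0]],"grip":[0,0]}' >/dev/null && python3 chk.py && python3 -m jog '{"delta_pos":[[-0.9,-2.1,0],[0,0,0]],"rot":[[0,0,0],[0,0,0]],"grip":[0,0]}' >/dev/null && python3 chk.py && python3 -m jog '{"delta_pos":[[-1,-2,0],[0,0,0]],"rot":[[0,0,0],[0,0,0]],"grip":[0,0]}' >/dev/null && python3 chk.py && python3 -m jog '{"delta_pos":[[-1.1,-2,0],[0,0,0]],"rot":[[0,0,0],[0,0,0]],"grip":[0,0]}' >/dev/null && python3 chk.py
```

```text
time_s: 35.17
ang -2.5 r 64.4 Ft -4.1 Fr -4.4 Fz 6.1
ang -4.5 r 64.5 Ft -4.0 Fr -4.7 Fz 6.9
ang -6.5 r 64.5 Ft -5.0 Fr -4.2 Fz 7.1
ang -8.4 r 64.5 Ft -3.8 Fr -4.8 Fz 7.1
ang -10.4 r 64.5 Ft -4.0 Fr -5.3 Fz 6.9
ang -12.3 r 64.5 Ft -3.9 Fr -4.5 Fz 6.9
ang -14.2 r 64.5 Ft -4.0 Fr -5.2 Fz 6.9
ang -16.2 r 64.5 Ft -3.9 Fr -4.3 Fz 6.5
ang -18.2 r 64.5 Ft -4.3 Fr -5.0 Fz 6.6
ang -20.1 r 64.5 Ft -4.3 Fr -5.3 Fz 5.8
ang -22.0 r 64.5 Ft -3.9 Fr -4.4 Fz 6.1
ang -24.0 r 64.6 Ft -4.7 Fr -4.8 Fz 6.1
ang -25.9 r 64.6 Ft -4.5 Fr -4.1 Fz 5.9
ang -27.3 r 64.6 Ft -5.2 Fr -4.9 Fz 5.7
```

```bash
python3 -m jog '{"delta_pos":[[-0.6,-1,0],[0,0,0],[0,0,0]],"rot":[[0,0,0],[0,0,0],[0,0,0]],"grip":[0,0,0]}' >/dev/null && python3 chk.py && python3 -m jog '{"delta_pos":[[-0.6,-1,0],[0,0,0],[0,0,0]],"rot":[[0,0,0],[0,0,0],[0,0,0]],"grip":[0,0,0]}' >/dev/null && python3 chk.py && python3 -m jog '{"delta_pos":[[-0.6,-1,0],[0,0,0],[0,0,0]],"rot":[[0,0,0],[0,0,0],[0,0,0]],"grip":[0,0,0]}' >/dev/null && python3 chk.py
```

```text
ang -27.6 r 64.6 Ft -6.3 Fr -4.8 Fz 5.9
ang -28.0 r 64.5 Ft -8.9 Fr -6.1 Fz 5.3
ang -28.4 r 64.5 Ft -11.2 Fr -6.4 Fz 4.6
```

```bash
python3 -m jog '{"delta_pos":[[-0.9,-1.6,0],[0,0,0],[0,0,0],[0,0,0]],"rot":[[0,0,0],[0,0,0],[0,0,0],[0,0,0]],"grip":[0,0,0,0]}' && python3 chk.py
```

```text
time_s: 38.42
tcp_pos: [0.6337, 0.0439, 0.1264]
ee_rot: [[-0.63, -0.777, 0.007], [-0.777, 0.63, 0.007], [-0.01, -0.001, -1.0]]
wrist_force: [0.3, 13.9, 4.6]
gripper_width: 0.246
ang -29.0 r 64.5 Ft -12.3 Fr -6.5 Fz 4.6
```

The stop is felt: motion stops while tangential force rises from 4 to 12 N, at 3.22 turns. Relax, open a little (the inner finger faces the hub) and lift off.

```bash
python3 -m jog '{"delta_pos":[[0.7,1.2,0],[0.6,1.1,0],[0,0,0],[0,0,0],[0,0,0],[0,0,0],[0,0,0],[0,0,0],[0,0,0]],"rot":[[0,0,0],[0,0,0],[0,0,0],[0,0,0],[0,0,0],[0,0,0],[0,0,0],[0,0,0],[0,0,0]],"grip":[0,0,45,45,45,45,45,45,45]}' && python3 chk.py
python3 -m jog '{"delta_pos":[[0,0,5],[0,0,15],[0,0,30],[0,0,30],[0,0,30],[0,0,20],[0,0,0],[0,0,0]],"rot":[[0,0,0],[0,0,0],[0,0,0],[0,0,0],[0,0,0],[0,0,0],[0,0,0],[0,0,0]],"grip":[45,45,45,45,45,45,45,45]}'
python3 - <<'E'
from h import *
import pickle
b=cap('scene');a=cap('top');w=cap('wrist');pickle.dump((a,b,w),open('end.pkl','wb'))
F=[cv2.resize(cv2.cvtColor(b['frame'],4)[155:230,325:460],(675,375),interpolation=2),cv2.resize(cv2.cvtColor(a['frame'],4)[105:150,150:285],(675,225),interpolation=2)]
cv2.imwrite('pics/end.png',np.vstack(F))
# grip check: crank angle from red pixels in the scene view, grip-top height plane
f=b['frame'].astype(int);m=((f[...,0]>110)&(f[...,1]<60)&(f[...,2]<60)).astype(np.uint8)[155:230,325:460]
ys,xs=np.nonzero(m);print(len(xs),xs.mean()+325,ys.mean()+155,ys.min()+155)
for ph in(-20,-24,-28,-32):
  print(ph,proj(b,[.5764+.065*np.cos(np.radians(ph)),.0750+.065*np.sin(np.radians(ph)),.11]))
E
```

```text
time_s: 39.17
tcp_pos: [0.6331, 0.0407, 0.1251]
ee_rot: [[-0.631, -0.776, -0.0], [-0.776, 0.631, -0.0], [0.0, 0.0, -1.0]]
wrist_force: [-0.1, 0.6, 0.0]
gripper_width: 0.449
ang -31.8 r 65.6 Ft -0.4 Fr -0.4 Fz 0.0
time_s: 39.83
tcp_pos: [0.6336, 0.0412, 0.2573]
ee_rot: [[-0.631, -0.776, 0.004], [-0.776, 0.631, 0.001], [-0.003, -0.002, -1.0]]
wrist_force: [0.0, 0.5, -0.8]
gripper_width: 0.453
125 362.72 197.84 189
-20 [365.32537541 197.88424591]
-24 [363.86973013 198.29643326]
-28 [362.34762815 198.65070786]
-32 [360.76720574 198.94487802]
```

View pics/end.png

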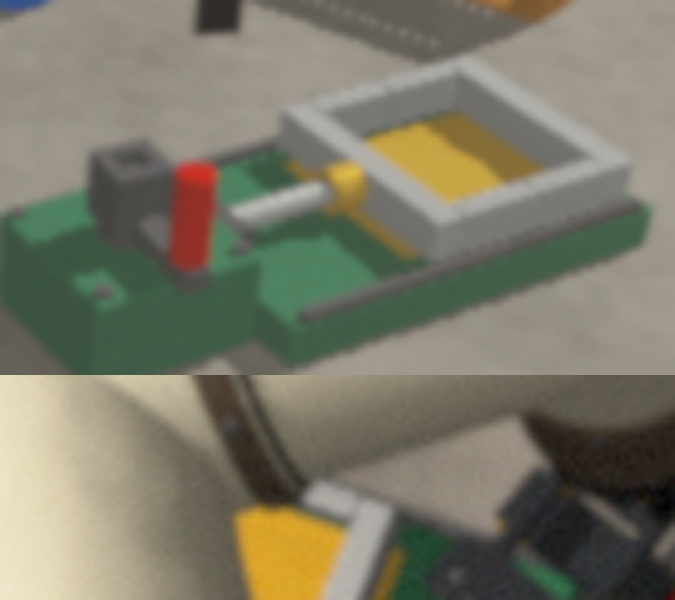

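The mould walls show no gap. The crank is home with its grip at about -27°, where the stop was felt, and the gripper is clear. Handing in.

```bash
python3 -c "
from station import finish_job
print(finish_job())"
```

```text
the job is handed in; nothing more can be done
None
```

The mould is wound shut against its stop, the crank stands home on the shaft, released, and the job was handed in at about 40 s; it gave no verdict.

**What I did:** I picked up the large steel crank by its hub and turned it to match the shaft, which stood at about 51° rather than square to the box. The first try touched the shaft end about 1.5 mm off, at roughly 14 N. I lifted, corrected and lowered it onto the collar. Then I wound it clockwise by the red grip for about 3.22 turns.

**Reaching the stop:** The crank stopped moving while the tangential force rose from about 4 N to about 12 N. I relaxed the push, opened the gripper and lifted clear.

**Last checks:**
- **Mould:** the scene camera showed no gap between the halves.
- **Crank:** the hub was down on the collar and the grip at about -27°, where the stop was felt, so it had not sprung back. When seated, the tool height was 0.105 m against 0.1046 m expected.
- **Gripper:** it was clear of everything, with about 0 N at the wrist.

**Disagreements and gaps:**
- My early guess from the pictures, that the gap would close by about 2.9 turns, was too low.
- The final top-camera view was mostly blocked by the arm, so it confirmed nothing.
- I did not measure the bystanders again at the end. I felt no unexpected contact on the way.

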